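# Slide a damaged battery pack through the sprung flap of the battery safe

## Task

The battery pack on the loading shelf of the grey steel battery safe is damaged and must be neither squeezed nor lifted. With one finger push the safe's self-closing flap well open while the pack still lies on the shelf, keep the flap open with that finger while the other finger pushes the pack off the shelf and through the opening, then draw back so that the flap springs fully shut with the pack inside. Leave the other things on the table as they are.

Things in the scene. Friction and masses are not known exactly. Their poses are not given: they have to be found in the camera images.
- safe: Fixed grey sheet-steel box, 156 mm wide (its y), on the table. x is the posting direction. Open bare-steel loading shelf from x = -119 to 0 mm, top 125 mm above the table; box from x = -35 to 155 mm, hollow below shelf and flap, inner floor 16 mm above the table. Highest parts 179 mm. Origin on the table under the middle of the sill. Yaw 0 would post away from the robot.
- sill (a point): Middle of the sill, the line where the loading shelf ends and the flap begins, at the shelf's top (125 mm above the table). Axes as the safe's: x the posting direction, z up. The shelf's side lips are 15 mm high, inner faces at y = -75 and +75 mm. The sloping side cheeks of the box have the same inner faces and stand about 10 mm above the closed flap.
- flap: Flat steel flap, 142 mm wide, 127 mm long, 2 mm thick. Closed, it slopes up from the sill (free edge, level with the shelf) to its hinge, 120 mm further along x and 45 mm higher. Pushed along x or down, its free edge swings down into the box, up to 1.0 rad; a spring shuts it (0.2 Nm when shut, 0.38 Nm fully open). Origin on the hinge axis, middle of its width; hinge barrel 9 mm thick; axes as the safe's when shut.
- flap_edge (a point): Middle of the flap's free edge: 1 mm above and 4 mm beyond the sill when shut; it goes down in an arc as the flap opens.
- pack: The damaged battery pack, a rounded oblong with a lead and plug at one end, lying flat on the loading shelf with its long side roughly along the sill. Pack body 34 x 100 x 24 mm, about 0.2 kg; the lead is soft and offers no resistance. Its origin is off the middle: use pack_mid.
- pack_mid (a point): Centre of the pack's body, 12 mm above its underside. x across the 34 mm, y along the 100 mm, z up. At the start about 40 to 80 mm before the sill.
- motor: Small black motor lying on the table, 38 mm thick; bystander.
- tape: Roll of black tape lying flat, 65 mm across, 18 mm high; bystander.
- dish: White dish of screws, 108 mm across, 20 mm high, behind the safe's shelf; bystander.
- tyre: Spare rubber tyre lying flat, 94 mm across, 38 mm high, at the back; bystander.

How it is judged:
On the way, in this order (a step that is already met when the one before it is completed fails the run):
1. a finger holds the flap open (free edge 12 mm below the sill) while the pack's middle is still over the shelf (z of flap_edge in the frame of sill below -0.012 m and contact force between the fingers and flap above 0.5 N and x of pack_mid in the frame of sill below -0.004 m and z of pack_mid in the frame of sill above 0 m), for 0.05 s.
2. the pack's middle passes the sill while a finger still holds the flap open (z of flap_edge in the frame of sill below -0.012 m and contact force between the fingers and flap above 0.5 N and x of pack_mid in the frame of sill above 0.003 m), for 0.02 s.
At the end, for the whole second after the job is handed in: The pack lies at rest inside the safe, its middle at least 30 mm below the sill, and the flap is fully shut (free edge within about 4 mm of its closed place) (x of pack_mid in the frame of sill between -0.035 and 0.155 m and y of pack_mid in the frame of sill between -0.08 and 0.08 m and z of pack_mid in the frame of sill below -0.03 m and z of flap_edge in the frame of sill above -0.003 m and linear speed of pack below 0.02 m/s); the robot touches nothing.
It fails at once if the pack is lifted (its middle rises more than 12 mm off its place on the shelf) (z of pack_mid in the frame of sill above 0.024 m).
It fails at once if the fingers squeeze or ram the pack with over 12 N (contact force between the fingers and pack above 12 N).
It fails at once if a bystander is moved by over 30 mm (distance of any of motor, tape, dish, tyre from where it was at the start of the episode above 0.03 m).
It also fails if it takes over 38 s, if anything falls off the work surface, if the arm or the gripper's body presses on something with over 40 N, if the wrist force passes 120 N, or if a joint passes its speed limit or range.

## Robot

A 6-joint arm with a two-finger parallel gripper is mounted at the origin on the work surface; the furniture and walls round the work are solid. World frame = base frame: x ahead of the robot, y to its left, z up, the work surface at z = 0. Lengths are in m, angles in rad, forces in N, time in s.
With the tool pointing down it reaches from about 0.25 to 0.725 m from the base axis. Payload 4 kg.
Tool frame: the origin (TCP) lies on the centre line of the jaws, within the pads' length; the fingertips stand 22 mm ahead of it and the grasp point (between the pads) lies 3 mm ahead of it; z points along the fingers, y is the line along which they close (so a half turn about z gives the same grasp; the last joint's range is limited). The gripper opens to 85 mm and grips with 20 to 120 N. Pads are 22 mm wide; open, the fingers measure 114 mm over their backs; the gripper's body (76 mm by 85 mm) begins 54 mm behind the grasp point. The pads swing forward as they close: fully open they stand 13 mm farther back than shut.
Start: joints at [-1.185, 0.241, 0.005, 1.335, 0, 1.571], TCP at [0.188, -0.463, 0.23] pointing down, gripper open.
Joint ranges: [-2.72, 2.72], [-1.05, 1.87], [-1.09, 1.28], [-1.99, 2.15], [-1.42, 1.44], [-3.14, 3.14]. Speed limits (rad/s): [2.79, 2.79, 3.14, 3.14, 3.14, 3.14].

## Interface

Orientations are given as a unit quaternion [x, y, z, w].
In Python, from workcell import bot gives the robot as it stands.
- The arm moves only by the shell command python3 -m inch 'ROWS'. ROWS is JSON, one flat list of numbers, 7 for each row, row after row: the shift along the world's x, y, z in mm, then the turn, a rotation vector about the world's x, y, z in rad, then the opening in per cent of the stroke, from 0 (shut) to 100 (fully open). A call has 1 to 8 rows; each row is the pose to reach, as a shift and turn from the pose commanded when the call began; what a row does not reach only later rows make up. A row lasts 1/12 s, in which the tool goes at most 41.7 mm and 7.16 degrees, less where a joint would pass 70% of its speed; a pose out of reach is approached as far as the arm can. A call with a gripper value outside its range is refused whole. The fingers move at their own pace and stop on an object; the grip force is fixed at half the most. Time passes only in rows, so rows that repeat a pose let the fingers close. It gives the time, the measured TCP pose, the force, the opening and the grip force at its end, in the units of the state.
- bot.get_obs(): the state, without advancing time (a new reading comes with each control period).
- bot.camera(name): name is "scene" or "top"; returns the picture (384x512x3 uint8, blue, green, red); there is no depth.
- bot.camera_info(name): a dict with "intrinsics" (3x3 intrinsics, pixels), "camera_from_world" (4x4, takes a point from world to camera coordinates). Camera axes: x right, y down, z forward; pixel columns grow to the right and rows downward; lengths in m; the calibration is good to about 2 mm. A picture is of the moment at which its call begins. camera_info takes no time and is no camera call.
- bot.job_done(): hands the job in; it is judged then, once.
Trained networks look in the newest picture that a camera, given by its name, has taken for a name from the list of things; names that differ only in an ending like _2 or _b are one class to them, and where a whole thing is asked for, a point or a joint stands for the part that bears it (a point fixed in the world has none). Each returns a list of dicts, best first, with "confidence" (0 to 1); they miss things now and then, are a little off and sometimes report something else, mostly with a low value. They report only what shows in the picture. A call takes as long as a camera call.
- bot.silhouettes(camera, target): "mask" (384x512 bool, what is visible of it) and "uv" ([column, row] in pixels, amid what is visible of it).
- bot.spot_point(camera, target): "uv" ([column, row] in pixels: a listed point, or the origin of a listed thing).
The state is a dict: "clock": time; "joint_pos": joint angles; "joint_vel": joint speeds; "tau": joint torques, N m; "eef_pos": TCP position; "tool_rot": TCP orientation; "ft_force": force on the tool from outside, world axes, zero at the start; "ft_torque": the same for the moment, N m; "grip_width": finger opening in m; "grasp_force": force on a finger pad.
Only numpy, scipy, OpenCV 4.12 (cv2) and the standard library are available. Lean on these libraries where they do the work, as an engineer would, in place of code of your own. Each camera call takes 0.05 s, during which the arm holds its last target. There are 200 camera calls.

## Working session

There is one attempt and no reset: what is moved stays moved. The work goes in short steps, Python scripts to look and compute and a shell command to move; the robot and the scene stay as the last step left them, time stands still between calls to the robot, and variables do not carry over. Pictures are saved under pics/ and viewed, at most 10 in all, crops included, and the job is handed in when it is done.

```bash
mkdir -p pics; ls; cat > h.py <<'E'
import numpy as np, cv2
from workcell import bot
def ray(cam,uv):
    i=bot.camera_info(cam);K=np.array(i["intrinsics"]);T=np.array(i["camera_from_world"])
    R=T[:3,:3];o=-R.T@T[:3,3];d=R.T@np.linalg.inv(K)@np.array([uv[0],uv[1],1.]);return o,d/np.linalg.norm(d)
def atz(cam,uv,z):
    o,d=ray(cam,uv);return o+d*(z-o[2])/d[2]
def proj(cam,p):
    i=bot.camera_info(cam);K=np.array(i["intrinsics"]);T=np.array(i["camera_from_world"])
    q=K@(T[:3,:3]@np.array(p)+T[:3,3]);return q[:2]/q[2]
def tri(r1,r2):
    (o1,d1),(o2,d2)=r1,r2
    A=np.stack([d1,-d2],1);s=np.linalg.lstsq(A,o2-o1,rcond=None)[0]
    a=o1+d1*s[0];b=o2+d2*s[1];return (a+b)/2,np.linalg.norm(a-b)
E
python3 - <<'E'
from h import *
np.set_printoptions(precision=4,suppress=True)
ims={}
for c in("scene","top"):
    ims[c]=bot.camera(c)
    cv2.imwrite(f"pics/{c}0.png",ims[c])
    print(c,"cam at",ray(c,(256,192)))
for n in("sill","flap_edge","pack_mid","flap","safe","pack"):
    z={"sill":.125,"flap_edge":.126,"pack_mid":.137,"flap":.17,"safe":0,"pack":.137}[n]
    rs={}
    for c in("scene","top"):
        l=bot.spot_point(c,n)
        for d in l[:2]: print(n,c,np.round(d["uv"],1),round(d["confidence"],2),atz(c,d["uv"],z))
        if l: rs[c]=ray(c,l[0]["uv"])
    if len(rs)==2: print("  tri",*tri(rs["scene"],rs["top"]))
print(bot.get_obs())
E
```

```text
pics
scene cam at (array([0.0574, 0.5481, 1.0588]), array([ 0.344 , -0.5391, -0.7688]))
top cam at (array([ 0.4068, -0.0857,  1.1771]), array([ 0.0461,  0.0073, -0.9989]))
sill scene [252.8 182.6] 0.56 [ 0.4988 -0.1284  0.125 ]
sill scene [259.6 209.3] 0.49 [ 0.4384 -0.0652  0.125 ]
sill top [309. 126.] 0.71 [ 0.6026 -0.1893  0.125 ]
sill top [281.4 176.2] 0.64 [ 0.4912 -0.132   0.125 ]
  tri [ 0.5963 -0.2165 -0.0117] 0.06852291095091526
flap_edge scene [255.6 183.1] 0.89 [ 0.4914 -0.1301  0.126 ]
flap_edge scene [232.1 142. ] 0.27 [ 0.6253 -0.2203  0.126 ]
flap_edge top [282.6 175.8] 0.68 [ 0.492  -0.1345  0.126 ]
  tri [ 0.4932 -0.1344  0.1206] 0.0016334590366928875
pack_mid scene [265.8 198.5] 0.91 [ 0.4385 -0.0937  0.137 ]
pack_mid top [264.1 200.6] 0.95 [ 0.4369 -0.096   0.137 ]
pack_mid top [283.4 173.2] 0.28 [ 0.4968 -0.1356  0.137 ]
  tri [ 0.4381 -0.0954  0.1354] 0.0024896831148733508
flap scene [231.9 142.2] 0.63 [ 0.5985 -0.1832  0.17  ]
flap top [309.3 122.9] 0.76 [ 0.6008 -0.1853  0.17  ]
flap top [277.4 179.3] 0.58 [ 0.4809 -0.1219  0.17  ]
  tri [ 0.601  -0.1859  0.166
[... 253 characters left out ...]
992 -0.1335 -0.027 ] 0.014019194364828211
pack scene [260.2 209.7] 0.89 [ 0.4316 -0.0571  0.137 ]
pack top [256.9 197.5] 0.66 [ 0.4431 -0.0804  0.137 ]
  tri [ 0.4449 -0.0799  0.1028] 0.0013665324099673896
{'clock': 0.7, 'joint_pos': array([-1.1849,  0.2405,  0.005 ,  1.3352, -0.    ,  1.5708]), 'joint_vel': array([-0.0003, -0.0003, -0.0031, -0.0002,  0.0002, -0.001 ]), 'tau': array([ -0.0009, -37.2078,  25.2642,   0.001 ,  -0.0001,   0.    ]), 'eef_pos': array([ 0.1882, -0.4632,  0.23  ]), 'tool_rot': array([0.9815, 0.1917, 0.    , 0.    ]), 'ft_force': array([ 0.4747, -0.7782, -0.827 ]), 'ft_torque': array([-0.0086,  0.0079,  0.0481]), 'grasp_force': 0.0, 'grip_width': 0.08532779313035468}
```

```bash
python3 -c "
import cv2,numpy as np
a=cv2.imread('pics/scene0.png');b=cv2.imread('pics/top0.png')
cv2.imwrite('pics/both0.png',cv2.resize(np.vstack([a,b]),None,fx=.78,fy=.78))"
```

```text
(no output)
```

View pics/top0.png

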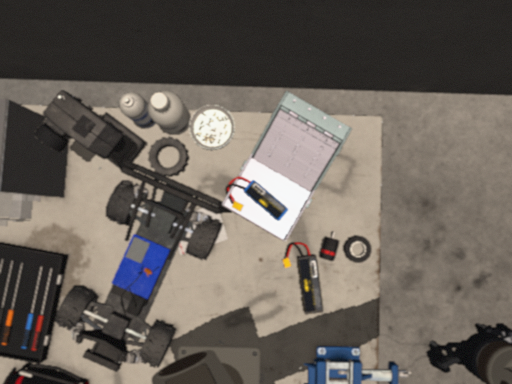

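View pics/scene0.png

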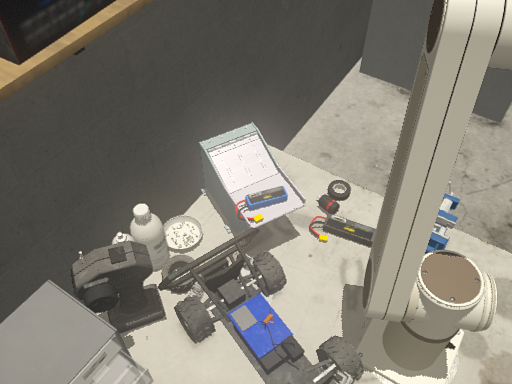

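Top view: the safe posts up and to the right, with the sill near (282,176), the hinge near (309,123) and the pack near (264,200). The second pack, on the table near (310,285), is a decoy. I'll refine the yaw with an overlay.

```bash
cat >> h.py <<'E'
S=np.array([.4885,-.1325]);YAW=-.44
def w(x,y,z,S=S,yaw=YAW):
    c,s=np.cos(yaw),np.sin(yaw);return np.array([S[0]+c*x-s*y,S[1]+s*x+c*y,.125+z])
E
python3 - <<'E'
from h import *
im=bot.camera("top");x0,y0,f=210,80,5
m=bot.silhouettes("top","pack")
print([(d["uv"],d["confidence"],d["mask"].sum()) for d in m])
o=cv2.resize(im[y0:y0+115*1+50,x0:x0+150],None,fx=4,fy=4,interpolation=cv2.INTER_CUBIC);f=4
def ln(pts,col):
    p=[((proj("top",w(*q))-[x0,y0]+.5)*f).astype(int) for q in pts]
    for a,b in zip(p,p[1:]): cv2.line(o,tuple(map(int,a)),tuple(map(int,b)),col,1)
ln([(0,-75,0),(0,75,0)] and [(0,-.075,0),(0,.075,0)],(0,0,255))
ln([(0,-.075,0),(-.119,-.075,0),(-.119,.075,0),(0,.075,0)],(0,255,0))
ln([(.004,-.071,.001),(.12,-.071,.045),(.12,.071,.045),(.004,.071,.001)],(255,0,255))
mk=m[0]["mask"].astype(np.uint8)
c,_=cv2.findContours(mk,0,2);c=max(c,key=cv2.contourArea);print(cv2.minAreaRect(c))
# body only: opening removes lead
mo=cv2.morphologyEx(mk,cv2.MORPH_OPEN,np.ones((5,5),np.uint8));c=max(cv2.findContours(mo,0,2)[0],key=cv2.contourArea)
b=cv2.boxPoints(cv2.minAreaRect(c));P=np.array([atz("top",q,.145)for q in b])
print(np.round(P,4))
R=np.array([[np.cos(YAW),np.sin(YAW)],[-np.sin(YAW),np.cos(YAW)]]);print("in sill",np.round((P[:,:2]-S)@R.T*1e3,1))
cv2.polylines(o,[((b-[x0,y0]+.5)*f).astype(int)],1,(0,255,255),1)
cv2.imwrite("pics/crop1.png",o)
E
```

```text
[([262.6, 199.0], 0.9, np.int64(963)), ([289.8, 162.0], 0.36, np.int64(8989))]
((257.93572998046875, 195.915283203125), (64.67304229736328, 23.45827865600586), 28.369047164916992)
[[ 0.4575 -0.0472  0.145 ]
 [ 0.4846 -0.0684  0.145 ]
 [ 0.4212 -0.149   0.145 ]
 [ 0.3942 -0.1276  0.145 ]]
in sill [[-64.4  64. ]
 [-30.8  56.4]
 [-53.9 -43.6]
 [-87.4 -35.8]]
```

View pics/crop1.png

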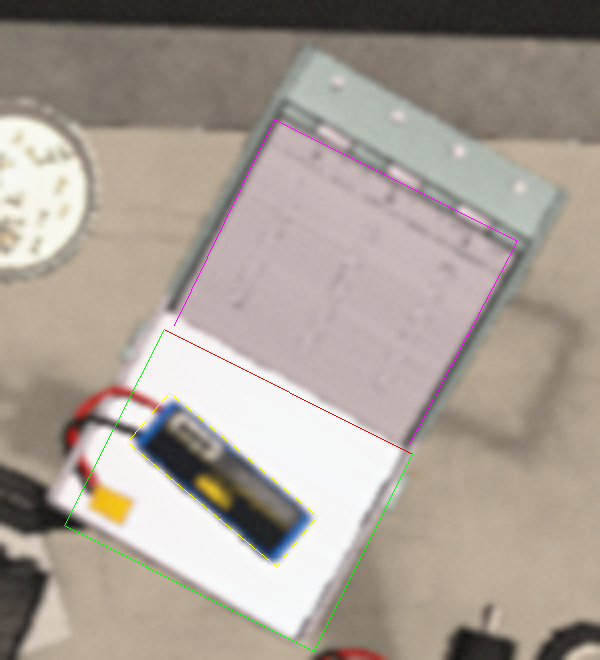

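The overlay sits a few mm short along x and the yaw may be a few degrees out. I'll fit the safe pose from the flap masks and keypoints.

```bash
python3 - <<'E'
from h import *
from scipy.optimize import least_squares
obs=[]
for c in("top","scene"):
    bot.camera(c)
    l=bot.silhouettes(c,"flap");print(c,[(d["uv"],round(d["confidence"],2),d["mask"].sum()) for d in l])
    k=l[0]["mask"].astype(np.uint8);ct=max(cv2.findContours(k,0,2)[0],key=cv2.contourArea);hull=cv2.convexHull(ct)
    q=cv2.approxPolyN(hull,4,ensure_convex=True).reshape(-1,2).astype(float);print(q.tolist())
    C3=[(.004,-.071,.001),(.12,-.071,.046),(.12,.071,.046),(.004,.071,.001)]
    for p in C3:
        e=proj(c,w(*p));j=np.argmin(np.linalg.norm(q-e,axis=1));print(p,e,q[j]);obs.append((c,p,q[j],2.))
    for n,p in(("flap_edge",(.004,0,.001)),("flap",(.12,0,.045))):
        d=bot.spot_point(c,n)
        if d: obs.append((c,p,np.array(d[0]["uv"]),1.))
fun=lambda v:np.concatenate([(proj(c,w(*p,S=v[:2],yaw=v[2]))-u)/s for c,p,u,s in obs])
r=least_squares(fun,[*S,YAW],loss="soft_l1");print(r.x,np.round(fun(r.x).reshape(-1,2),1).tolist())
m=bot.silhouettes("top","safe");m=m[0]["mask"].astype(np.uint8) if m else None
if m is not None: print("safe rect",cv2.minAreaRect(max(cv2.findContours(m,0,2)[0],key=cv2.contourArea)))
g=cv2.cvtColor(bot.camera("top"),6)
s=np.array(g[150:240,215:320]>215,np.uint8);ct=max(cv2.findContours(s,0,2)[0],key=cv2.contourArea)
q=cv2.approxPolyN(cv2.convexHull(ct),4,ensure_convex=True).reshape(-1,2)+[215,150]
print("white",[ (p.tolist(),np.round(atz("top",p,.125)[:2],4).tolist()) for p in q])
E
```

```text
top [([292.6, 151.5], 0.87, np.int64(3760))]
[[339.0, 142.0], [310.0, 191.0], [253.0, 158.0], [280.0, 109.0]]
(0.004, -0.071, 0.001) [311.75262432 190.56325723] [310. 191.]
(0.12, -0.071, 0.046) [338.91175365 139.88832898] [339. 142.]
(0.12, 0.071, 0.046) [278.07967398 109.21815125] [280. 109.]
(0.004, 0.071, 0.001) [253.16033602 160.95888667] [253. 158.]
scene [([241.6, 164.3], 0.76, np.int64(2361))]
[[277.0, 173.0], [229.0, 194.0], [209.0, 153.0], [257.0, 133.0]]
(0.004, -0.071, 0.001) [279.38828843 170.93731803] [277. 173.]
(0.12, -0.071, 0.046) [255.5591101  132.03059443] [257. 133.]
(0.12, 0.071, 0.046) [208.3626338  152.45347057] [209. 153.]
(0.004, 0.071, 0.001) [232.11821584 193.42008717] [229. 194.]
[ 0.49030877 -0.12842926 -0.48067169] [[-0.3, -0.1], [-0.3, -0.4], [-0.6, -0.4], [-0.5, 0.5], [-1.4, 1.4], [0.1, -0.3], [0.8, -0.3], [-0.4, -0.2], [-0.5, -0.6], [0.5, -0.3], [-0.5, -2.7], [1.7, -1.3]]
safe rect ((286.0230712890625, 166.58460998535156), (78.76205444335938, 133.2133026123047), 29.74488067626953)
white [([310, 191], [0.4609, -0.1948]), ([284, 240], [0.3538, -0.1412]), ([223, 204], [0.4275, -0.0078]), ([251, 157], [0.5309, -0.065])]
```

```bash
sed -i 's/^S=.*/S=np.array([.492,-.129]);YAW=-.488/' h.py
python3 -m inch '[20,30,20,0,0,0.06,82, 40,60,30,0,0,0.12,82, 63,90,30,0,0,0.18,82, 84,120,30,0,0,0.24,82, 106,150,30,0,0,0.30,82, 127,180,30,0,0,0.36,82, 148,211,30,0,0,0.42,82, 170,241,30,0,0,0.48,82]'
python3 -m inch '[21,30,0,0,0,0.05,82, 42,60,0,0,0,0.10,82, 63,90,0,0,0,0.15,82, 84,121,0,0,0,0.217,82, 84,121,0,0,0,0.217,82, 84,121,0,0,0,0.217,82]'
python3 - <<'E'
from h import *
from scipy.spatial.transform import Rotation as Ro
o=bot.get_obs();R=Ro.from_quat(o["tool_rot"]).as_matrix();print(o["eef_pos"],"yaw",np.arctan2(R[1,1],R[0,1]),o["ft_force"],o["grip_width"],o["clock"])
d=o["eef_pos"][:2]-S;c,s=np.cos(YAW),np.sin(YAW);print("tcp in sill",c*d[0]+s*d[1],-s*d[0]+c*d[1])
cv2.imwrite("pics/a.png",np.vstack([cv2.resize(bot.camera(k)[y:y+110,150:390],None,fx=2.6,fy=2.6,interpolation=2) for k,y in(("scene",110),("top",100))]))
E
```

```text
clock: 1.97
eef_pos: [0.3587, -0.2206, 0.2603]
tool_rot: [0.907, 0.421, 0.0, 0.0]
ft_force: [1.0, -0.0, -0.2]
grip_width: 0.0701
grasp_force: 0.0
clock: 2.47
eef_pos: [0.4429, -0.0996, 0.2598]
tool_rot: [0.856, 0.517, -0.0, -0.0]
ft_force: [-0.2, -0.9, 0.5]
grip_width: 0.0702
grasp_force: 0.0
[ 0.44286354 -0.09959084  0.25978846] yaw -0.48381022822823 [-0.15870623 -0.88843491  0.48013856] 0.07020926427478813 2.4667
tcp in sill -0.05718966521230363 0.002938159910788954
```

View pics/a.png

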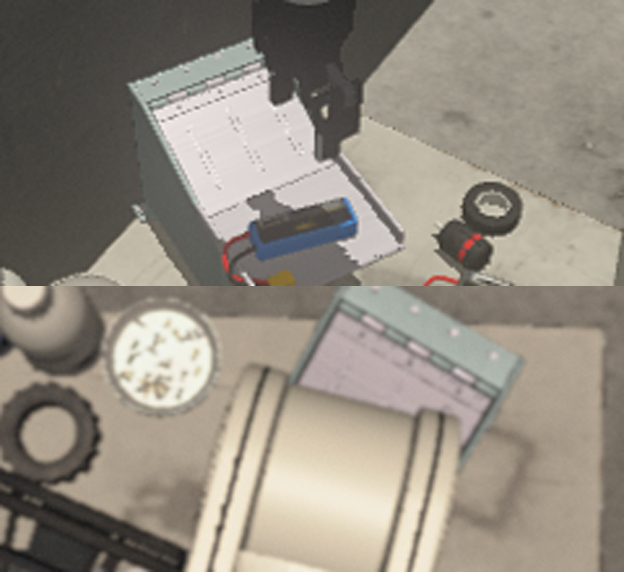

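The fingers straddle the pack along the posting direction. Next I'll descend in stages and check the rear clearance.

```bash

python3 -m inch '[-1,-2,-25,0,0,0,82, -1,-2,-50,0,0,0,82, -1,-2,-75,0,0,0,82, -1,-2,-80,0,0,0,82, -1,-2,-80,0,0,0,82]'
python3 - <<'E'
from h import *
im=bot.camera("scene");x0,y0,f=190,110,6
o=cv2.resize(im[y0:y0+95,x0:x0+125],None,fx=f,fy=f,interpolation=2)
p=bot.get_obs()["eef_pos"]
def dot(q,col):
    u=((proj("scene",q)-[x0,y0]+.5)*f).astype(int);cv2.circle(o,tuple(map(int,u)),4,col,-1)
c,s=np.cos(YAW),np.sin(YAW)
for dz,col in((-.022,(0,0,255)),(-.012,(0,255,0))):
  for t in(-.0495,-.035,.035,.0495): dot(p+[c*t,s*t,dz],col)
for q in((0,-.075,0),(0,.075,0),(-.119,-.075,0),(-.119,.075,0)):dot(w(*q),(255,0,255))
cv2.imwrite("pics/b.png",o)
E
```

```text
clock: 2.98
eef_pos: [0.439, -0.1041, 0.1786]
tool_rot: [0.858, 0.514, -0.002, -0.001]
ft_force: [0.2, -0.8, -0.1]
grip_width: 0.0699
grasp_force: 0.0
```

View pics/b.png

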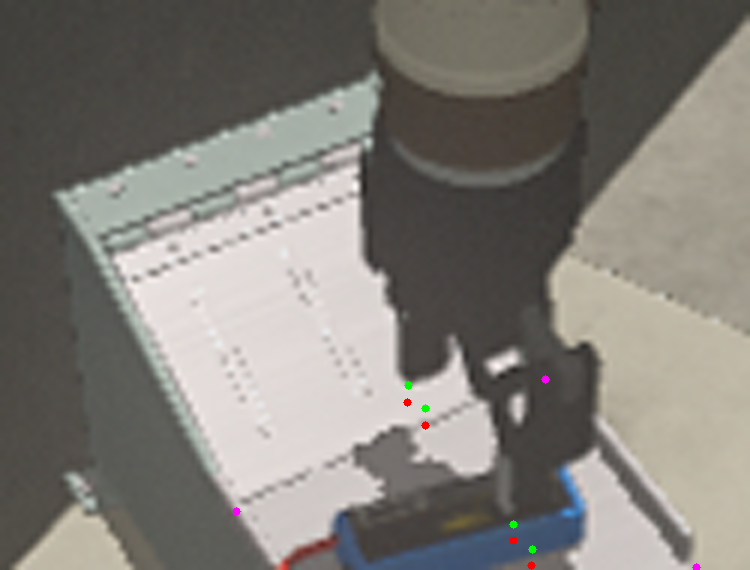

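Both fingers are above the shelf; the tips sit near the green marks, so at this opening they are only about 10 mm ahead of the TCP. The rear finger is dark against the dark pack, so I'll brighten the image.

```bash
python3 - <<'E'
from h import *
im=bot.camera("scene");x0,y0,f=240,150,9
o=cv2.resize(im[y0:y0+60,x0:x0+70],None,fx=f,fy=f,interpolation=2)
o=(255*(o/255.)**.4).astype(np.uint8)
P=lambda q:tuple(map(int,((proj("scene",q)-[x0,y0]+.5)*f)))
p=bot.get_obs()["eef_pos"];c,s=np.cos(YAW),np.sin(YAW)
for a in(-.0495,.035):   # expected finger footprints at tip height TCP-0.01
  b=[P(p+[c*(a+i)-s*j,s*(a+i)+c*j,-.010]) for i,j in((0,-.011),(.0145,-.011),(.0145,.011),(0,.011))]
  cv2.polylines(o,[np.array(b)],1,(0,255,0),1)
  b=[P([*(p+[c*(a+i)-s*j,s*(a+i)+c*j,0])[:2],.125]) for i,j in((0,-.011),(.0145,-.011),(.0145,.011),(0,.011))]
  cv2.polylines(o,[np.array(b)],1,(0,0,255),1)
cv2.imwrite("pics/c.png",o)
E
```

```text
(no output)
```

View pics/c.png

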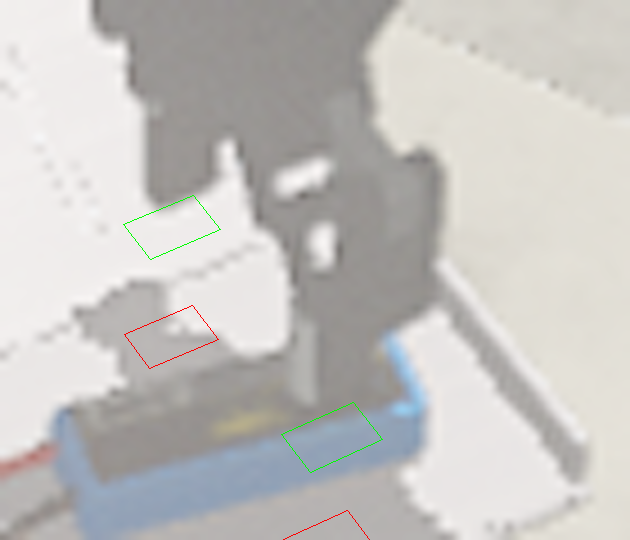

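```bash
python3 - <<'E'
from h import *
o=bot.get_obs();p=o["eef_pos"];print(p,o["ft_force"]);c,s=np.cos(YAW),np.sin(YAW)
for hx,hy in((.038,.0425),(.0425,.038)):
  for z in(.051,.1):
    print(hx,z,[np.round((proj("scene",p+[c*i-s*j,s*i+c*j,z])-[190,110]+.5)*6).tolist() for i,j in((-hx,-hy),(hx,-hy),(hx,hy),(-hx,hy))])
m=bot.silhouettes("scene","pack_mid");print([(d["uv"],d["confidence"]) for d in m][:2],bot.spot_point("scene","pack_mid")[:1])
E
```

```text
[ 0.44139405 -0.1042467   0.1811543 ] [-0.23427423 -0.13799584 -0.25760033]
0.038 0.051 [[616.0, 381.0], [514.0, 256.0], [325.0, 334.0], [423.0, 464.0]]
0.038 0.1 [[624.0, 292.0], [518.0, 167.0], [323.0, 244.0], [424.0, 376.0]]
0.0425 0.051 [[613.0, 393.0], [498.0, 253.0], [330.0, 322.0], [440.0, 468.0]]
0.0425 0.1 [[620.0, 304.0], [502.0, 163.0], [328.0, 233.0], [441.0, 379.0]]
[([265.0, 199.7], 0.67)] [{'uv': [178.6, 277.4], 'confidence': 0.7}]
```

```bash

python3 -m inch '[-3,5,0,0,0,0,100, -3,5,0,0,0,0,100, -3,5,-6,0,0,0,100, -3,5,-13,0,0,0,100, -3,5,-20,0,0,0,100, -3,5,-20,0,0,0,100, -3,5,-20,0,0,0,100]'
python3 - <<'E'
from h import *
im=bot.camera("scene");x0,y0,f=240,150,9
o=cv2.resize(im[y0:y0+66,x0:x0+80],None,fx=f,fy=f,interpolation=2)
o=(255*(o/255.)**.4).astype(np.uint8)
P=lambda q:tuple(map(int,((proj("scene",q)-[x0,y0]+.5)*f)))
p=bot.get_obs()["eef_pos"];c,s=np.cos(YAW),np.sin(YAW);d=p[:2]-S;print(p,c*d[0]+s*d[1],-s*d[0]+c*d[1])
for z,col in((-.009,(0,255,0)),(0.01,(255,0,0))):
 for a in(-.057,.0425):
  b=[P(p+[c*(a+i)-s*j,s*(a+i)+c*j,z]) for i,j in((0,-.011),(.0145,-.011),(.0145,.011),(0,.011))]
  cv2.polylines(o,[np.array(b)],1,col,1)
cv2.imwrite("pics/d.png",o)
E
```

```text
clock: 3.77
eef_pos: [0.4375, -0.0981, 0.1591]
tool_rot: [0.857, 0.515, -0.001, -0.001]
ft_force: [0.3, 0.7, -0.5]
grip_width: 0.0858
grasp_force: 0.0
[ 0.4378582  -0.09817417  0.15954612] -0.06227496213986443 0.0018426633915903205
```

View pics/d.png

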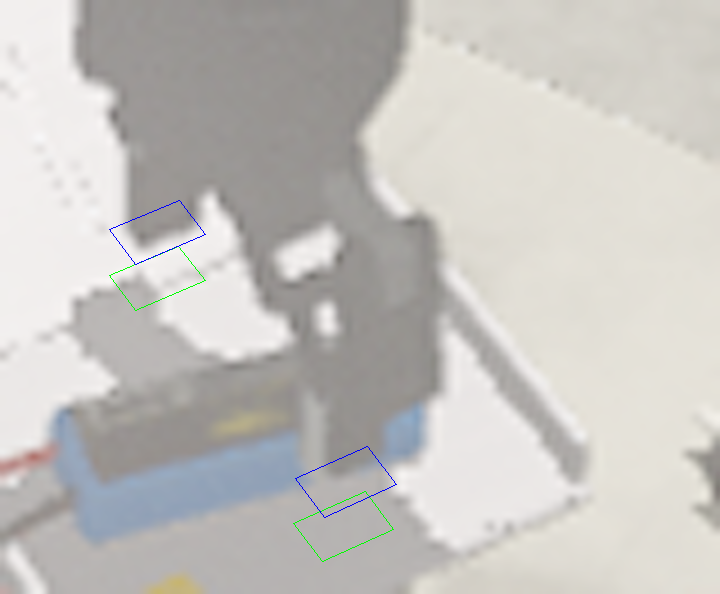

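```bash
python3 - <<'E'
from h import *
c,s=np.cos(YAW),np.sin(YAW)
for n,(u,v) in dict(rearnear=(328,473),rearright=(383,447),rearleft=(302,455),frontnear=(145,248),frontright=(200,225),frontleft=(128,228)).items():
  for z in(.15,.16,.17,.18):
    q=atz("scene",(240+u/9-.5,150+v/9-.5),z);d=q[:2]-S;print(n,z,np.round([1e3*(c*d[0]+s*d[1]),1e3*(-s*d[0]+c*d[1])]),end=" ")
  print()
E
```

```text
rearnear 0.15 [-94.  -4.] rearnear 0.16 [-101.    0.] rearnear 0.17 [-108.    5.] rearnear 0.18 [-114.    9.] 
rearright 0.15 [-94. -21.] rearright 0.16 [-101.  -17.] rearright 0.17 [-107.  -12.] rearright 0.18 [-114.   -8.] 
rearleft 0.15 [-86.  -1.] rearleft 0.16 [-92.   3.] rearleft 0.17 [-99.   8.] rearleft 0.18 [-106.   12.] 
frontnear 0.15 [-1. -1.] frontnear 0.16 [-8.  3.] frontnear 0.17 [-16.   8.] frontnear 0.18 [-24.  12.] 
frontright 0.15 [ -1. -18.] frontright 0.16 [ -9. -14.] frontright 0.17 [-16.  -9.] frontright 0.18 [-24.  -5.] 
frontleft 0.15 [ 8. -0.] frontleft 0.16 [0. 4.] frontleft 0.17 [-8.  8.] frontleft 0.18 [-15.  13.]
```

The rear fingertip is well behind the pack, at about x = -103 mm inner face, and the front one is clear of it. I'll keep descending with the force watched.

```bash

python3 -m inch '[0,0,-5,0,0,0,100, 0,0,-10,0,0,0,100, 0,0,-15,0,0,0,100, 0,0,-15,0,0,0,100]'
python3 -m inch '[0,0,-2,0,0,0,100, 0,0,-4,0,0,0,100, 0,0,-5,0,0,0,100, 0,0,-5,0,0,0,100]'
python3 -m inch '[0,0,-1,0,0,0,100, 0,0,-2,0,0,0,100, 0,0,-3,0,0,0,100, 0,0,-3,0,0,0,100]'
```

```text
clock: 4.15
eef_pos: [0.4373, -0.0981, 0.1438]
tool_rot: [0.857, 0.515, -0.001, -0.001]
ft_force: [-0.1, -1.0, -0.1]
grip_width: 0.0857
grasp_force: 0.0
clock: 4.48
eef_pos: [0.4381, -0.0982, 0.1398]
tool_rot: [0.857, 0.515, -0.0, -0.0]
ft_force: [0.6, -0.3, -0.5]
grip_width: 0.0853
grasp_force: 0.0
clock: 4.82
eef_pos: [0.438, -0.0982, 0.1368]
tool_rot: [0.857, 0.515, -0.0, -0.0]
ft_force: [-0.2, -0.2, -0.1]
grip_width: 0.0856
grasp_force: 0.0
```

```bash

for i in 1; do python3 -m inch '[0,0,-1,0,0,0,100, 0,0,-2,0,0,0,100, 0,0,-2,0,0,0,100]'; done
python3 - <<'E'
from h import *
im=bot.camera("scene");x0,y0,f=230,145,9
o=cv2.resize(im[y0:y0+66,x0:x0+80],None,fx=f,fy=f,interpolation=2)
o=(255*(o/255.)**.4).astype(np.uint8)
cv2.imwrite("pics/e.png",o)
E
```

```text
clock: 5.07
eef_pos: [0.438, -0.0982, 0.1348]
tool_rot: [0.857, 0.515, -0.0, -0.0]
ft_force: [-0.6, 0.4, 0.1]
grip_width: 0.0852
grasp_force: 0.0
```

View pics/e.png

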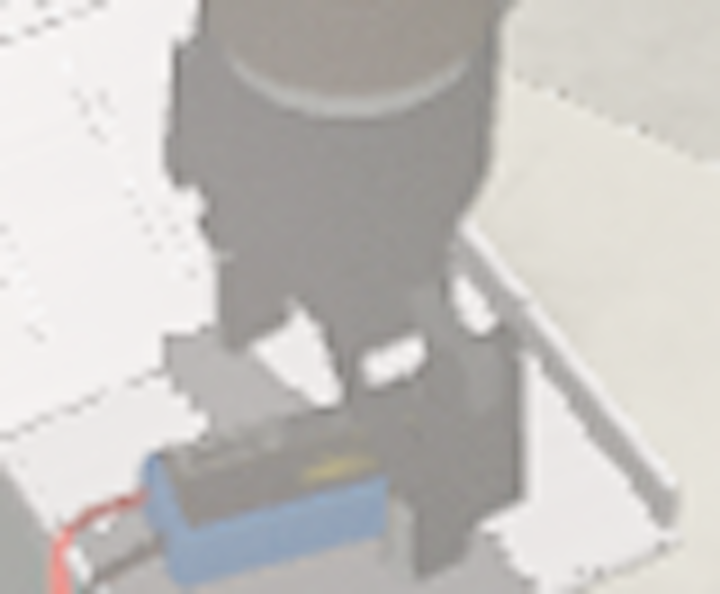

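Rear finger stands behind the pack, with its tip near (415,577) in the crop, close to the shelf.

```bash
python3 - <<'E'
from h import *
c,s=np.cos(YAW),np.sin(YAW)
for n,(u,v) in dict(rearnear=(415,577),rearright=(468,552),frontnear=(238,352)).items():
  for z in(.125,.135,.145,.155):
    q=atz("scene",(230+u/9-.5,145+v/9-.5),z);d=q[:2]-S;print(n,z,np.round([1e3*(c*d[0]+s*d[1]),1e3*(-s*d[0]+c*d[1])]),end=" ")
  print()
E
python3 -m inch '[0,0,-1,0,0,0,100, 0,0,-2,0,0,0,100, 0,0,-3,0,0,0,100, 0,0,-3,0,0,0,100]'
```

```text
rearnear 0.125 [-95.  -4.] rearnear 0.135 [-101.    0.] rearnear 0.145 [-108.    5.] rearnear 0.155 [-114.    9.] 
rearright 0.125 [-94. -21.] rearright 0.135 [-101.  -16.] rearright 0.145 [-107.  -12.] rearright 0.155 [-114.   -7.] 
frontnear 0.125 [-1. -2.] frontnear 0.135 [-9.  3.] frontnear 0.145 [-16.   7.] frontnear 0.155 [-24.  11.] 
clock: 5.45
eef_pos: [0.4379, -0.0982, 0.1317]
tool_rot: [0.857, 0.515, -0.0, -0.0]
ft_force: [-1.2, 0.0, 0.1]
grip_width: 0.0853
grasp_force: 0.0
```

```bash

python3 -m inch '[0,0,-1,0,0,0,100, 0,0,-2,0,0,0,100, 0,0,-3,0,0,0,100, 0,0,-4,0,0,0,100, 0,0,-4,0,0,0,100]'
python3 -m inch '[0,0,-1,0,0,0,100, 0,0,-2,0,0,0,100, 0,0,-3,0,0,0,100, 0,0,-3,0,0,0,100]'
```

```text
clock: 5.87
eef_pos: [0.438, -0.0982, 0.1278]
tool_rot: [0.857, 0.515, -0.0, -0.0]
ft_force: [0.7, -0.4, -0.6]
grip_width: 0.0856
grasp_force: 0.0
clock: 6.2
eef_pos: [0.438, -0.0982, 0.1248]
tool_rot: [0.857, 0.515, -0.0, -0.0]
ft_force: [-0.4, 0.7, -0.2]
grip_width: 0.0855
grasp_force: 0.0
```

```bash

python3 -m inch '[0,0,-1,0,0,0,100, 0,0,-2,0,0,0,100, 0,0,-3,0,0,0,100, 0,0,-3,0,0,0,100]'
python3 -m inch '[0,0,-1,0,0,0,100, 0,0,-2,0,0,0,100, 0,0,-2,0,0,0,100]'
```

```text
clock: 6.53
eef_pos: [0.438, -0.0982, 0.1218]
tool_rot: [0.857, 0.515, -0.0, -0.0]
ft_force: [0.3, 0.6, -0.2]
grip_width: 0.085
grasp_force: 0.0
clock: 6.78
eef_pos: [0.438, -0.0982, 0.1198]
tool_rot: [0.857, 0.515, -0.0, -0.0]
ft_force: [-0.1, -0.3, 0.4]
grip_width: 0.0856
grasp_force: 0.0
```

```bash
python3 - <<'E'
from h import *
im=bot.camera("scene");x0,y0,f=230,145,9
o=cv2.resize(im[y0:y0+66,x0:x0+80],None,fx=f,fy=f,interpolation=2)
o=(255*(o/255.)**.4).astype(np.uint8)
cv2.imwrite("pics/f.png",o)
E
```

```text
(no output)
```

View pics/f.png

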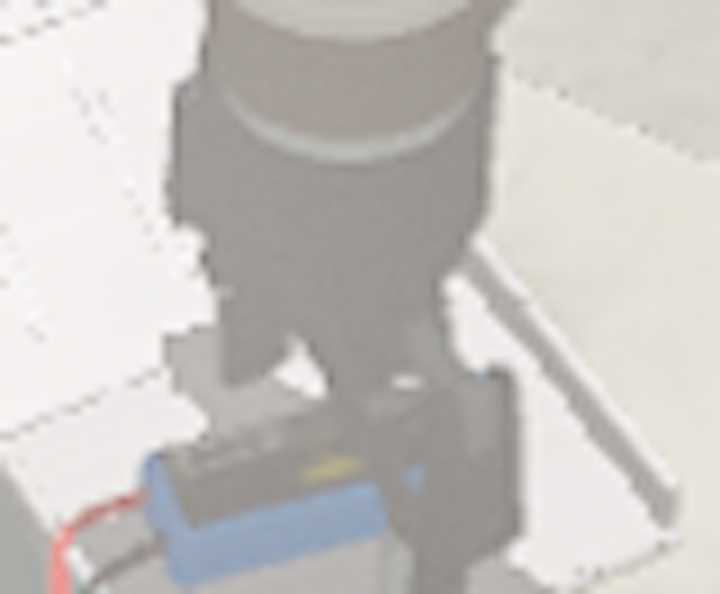

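The tips are still about 8 mm above the shelf. I'll keep going in small guarded steps.

```bash

python3 -m inch '[0,0,-1,0,0,0,100, 0,0,-2,0,0,0,100, 0,0,-3,0,0,0,100, 0,0,-3,0,0,0,100]'
python3 -m inch '[0,0,-1,0,0,0,100, 0,0,-2,0,0,0,100, 0,0,-2,0,0,0,100]'
```

```text
clock: 7.17
eef_pos: [0.438, -0.0982, 0.1168]
tool_rot: [0.857, 0.515, -0.0, -0.0]
ft_force: [0.7, -0.3, 0.3]
grip_width: 0.0853
grasp_force: 0.0
clock: 7.42
eef_pos: [0.438, -0.0982, 0.1148]
tool_rot: [0.857, 0.515, -0.0, -0.0]
ft_force: [-0.6, 0.7, -0.8]
grip_width: 0.0853
grasp_force: 0.0
```

```bash

python3 -m inch '[0,0,-1,0,0,0,100, 0,0,-2,0,0,0,100, 0,0,-2,0,0,0,100]'
python3 -m inch '[0,0,-1,0,0,0,100, 0,0,-2,0,0,0,100, 0,0,-2,0,0,0,100]'
```

```text
clock: 7.67
eef_pos: [0.438, -0.0982, 0.1128]
tool_rot: [0.857, 0.515, -0.0, -0.0]
ft_force: [0.0, -0.5, -0.9]
grip_width: 0.0854
grasp_force: 0.0
clock: 7.92
eef_pos: [0.438, -0.0982, 0.1108]
tool_rot: [0.857, 0.515, -0.0, -0.0]
ft_force: [-0.5, 0.4, 0.3]
grip_width: 0.0855
grasp_force: 0.0
```

```bash

python3 -m inch '[0,0,-1,0,0,0,100, 0,0,-1,0,0,0,100]'
python3 -m inch '[0,0,-1,0,0,0,100, 0,0,-1,0,0,0,100]'
python3 -m inch '[0,0,-1,0,0,0,100, 0,0,-1,0,0,0,100]' | sed -n 2,4p
```

```text
clock: 8.08
eef_pos: [0.4382, -0.0983, 0.1106]
tool_rot: [0.857, 0.515, 0.0, 0.0]
ft_force: [-1.3, 0.2, 4.1]
grip_width: 0.0856
grasp_force: 2.2
clock: 8.25
eef_pos: [0.4381, -0.0982, 0.1105]
tool_rot: [0.857, 0.515, 0.0, 0.0]
ft_force: [-4.0, 0.1, 11.8]
grip_width: 0.0855
grasp_force: 5.9
eef_pos: [0.4382, -0.0983, 0.1105]
tool_rot: [0.857, 0.515, 0.001, 0.0]
ft_force: [-5.5, 0.8, 19.5]
```

Shelf contact is at TCP z ≈ 0.1105. I'll raise to about 3 mm clearance, then advance along the posting direction (0.883, -0.469).

```bash

python3 -m inch '[0,0,6,0,0,0,100, 0,0,6,0,0,0,100, 2.6,-1.4,6,0,0,0,100, 5.3,-2.8,6,0,0,0,100, 8,-4.2,6,0,0,0,100, 10.6,-5.6,6,0,0,0,100, 10.6,-5.6,6,0,0,0,100]'
python3 -m inch '[1.3,-0.7,0,0,0,0,100, 2.6,-1.4,0,0,0,0,100, 4,-2.1,0,0,0,0,100, 5.3,-2.8,0,0,0,0,100, 6.6,-3.5,0,0,0,0,100, 8,-4.2,0,0,0,0,100, 9.3,-4.9,0,0,0,0,100, 10.6,-5.6,0,0,0,0,100]'
python3 -m inch '[1.3,-0.7,0,0,0,0,100, 2.6,-1.4,0,0,0,0,100, 4,-2.1,0,0,0,0,100, 5.3,-2.8,0,0,0,0,100, 6.6,-3.5,0,0,0,0,100, 8,-4.2,0,0,0,0,100, 9.3,-4.9,0,0,0,0,100, 10.6,-5.6,0,0,0,0,100]'
python3 - <<'E'
from h import *
bot.camera("scene");c,s=np.cos(YAW),np.sin(YAW)
for n,z in(("pack_mid",.137),("flap_edge",.12)):
  for d in bot.spot_point("scene",n)[:2]:
    q=atz("scene",d["uv"],z)[:2]-S;print(n,d["confidence"],c*q[0]+s*q[1],-s*q[0]+c*q[1])
q=bot.get_obs()["eef_pos"][:2]-S;print("tcp",c*q[0]+s*q[1],-s*q[0]+c*q[1])
E
```

```text
clock: 9.0
eef_pos: [0.4494, -0.1042, 0.1137]
tool_rot: [0.857, 0.515, -0.0, 0.0]
ft_force: [1.1, 0.1, 0.2]
grip_width: 0.0856
grasp_force: 0.0
clock: 9.67
eef_pos: [0.459, -0.1093, 0.1139]
tool_rot: [0.857, 0.515, -0.0, -0.0]
ft_force: [-1.0, 1.1, 1.5]
grip_width: 0.0855
grasp_force: 0.9
clock: 10.33
eef_pos: [0.47, -0.1151, 0.114]
tool_rot: [0.857, 0.515, -0.0, -0.0]
ft_force: [-2.7, 1.6, 2.2]
grip_width: 0.0855
grasp_force: 1.9
pack_mid 0.62 -0.04299491112444417 0.006858563893929311
flap_edge 0.81 -0.0027425802720528057 -0.000883479380762644
tcp -0.025587418024152316 0.002000309557879911
```

```bash

python3 -m inch '[1.8,-0.9,0,0,0,0,100, 3.5,-1.9,0,0,0,0,100, 5.3,-2.8,0,0,0,0,100, 7,-3.7,0,0,0,0,100, 8.8,-4.7,0,0,0,0,100, 10.6,-5.6,0,0,0,0,100, 12.4,-6.6,0,0,0,0,100, 14.1,-7.5,0,0,0,0,100]'
python3 -m inch '[1.3,-0.7,0,0,0,0,100, 2.6,-1.4,0,0,0,0,100, 4,-2.1,0,0,0,0,100, 5.3,-2.8,0,0,0,0,100, 6.6,-3.5,0,0,0,0,100, 8,-4.2,0,0,0,0,100, 8,-4.2,0,0,0,0,100]'
cat > look.py <<'E'
from h import *
import sys
im=bot.camera("scene");cv2.imwrite(f"pics/{sys.argv[1]}.png",im);c,s=np.cos(YAW),np.sin(YAW)
for n,z in(("pack_mid",.137),("flap_edge",.10)):
  for d in bot.spot_point("scene",n)[:2]:
    q=atz("scene",d["uv"],z)[:2]-S;print(n,d["confidence"],np.round(d["uv"],1),c*q[0]+s*q[1],-s*q[0]+c*q[1])
q=bot.get_obs()["eef_pos"][:2]-S;print("tcp",c*q[0]+s*q[1],-s*q[0]+c*q[1])
l=bot.silhouettes("scene","pack")
for d in l[:2]:
    print("pack mask",d["confidence"],d["mask"].sum(),d["uv"])
    mo=d["mask"].astype(np.uint8);ct=max(cv2.findContours(mo,0,2)[0],key=cv2.contourArea)
    b=cv2.boxPoints(cv2.minAreaRect(ct));print(np.round([(lambda q:[c*q[0]+s*q[1],-s*q[0]+c*q[1]])(atz("scene",u,.14)[:2]-S) for u in b],3).tolist())
E
python3 look.py g
```

```text
clock: 11.15
eef_pos: [0.4841, -0.1225, 0.114]
tool_rot: [0.857, 0.515, -0.0, -0.0]
ft_force: [-4.0, 1.8, 1.9]
grip_width: 0.0853
grasp_force: 2.3
clock: 11.73
eef_pos: [0.4922, -0.1268, 0.114]
tool_rot: [0.857, 0.515, -0.0, -0.0]
ft_force: [-4.1, 1.6, 3.0]
grip_width: 0.0853
grasp_force: 2.0
pack_mid 0.8 [258.1 190.6] -0.03268917401226776 0.010074918831308082
pack_mid 0.47 [339.8 191.6] -0.1349468464060568 -0.16453753213366384
flap_edge 0.7 [253.5 183.9] 0.01981333857444966 -0.0061605225743731375
tcp -0.0008845131174307741 0.0020261705316957437
pack mask 0.6 497 [245.9, 197.2]
[[-0.006, 0.072], [-0.004, -0.005], [-0.053, 0.004], [-0.055, 0.079]]
```

```bash

python3 -m inch '[1.8,-0.9,0,0,0,0,100, 3.5,-1.9,0,0,0,0,100, 5.3,-2.8,0,0,0,0,100, 7,-3.7,0,0,0,0,100, 8.8,-4.7,0,0,0,0,100, 10.6,-5.6,0,0,0,0,100, 12.4,-6.6,0,0,0,0,100, 14.1,-7.5,0,0,0,0,100]'
python3 -m inch '[1.8,-0.9,0,0,0,0,100, 3.5,-1.9,0,0,0,0,100, 5.3,-2.8,0,0,0,0,100, 7,-3.7,0,0,0,0,100, 7,-3.7,0,0,0,0,100]'
python3 look.py i
```

```text
clock: 12.6
eef_pos: [0.5053, -0.1338, 0.1138]
tool_rot: [0.857, 0.515, -0.001, -0.001]
ft_force: [-6.3, 3.9, 1.7]
grip_width: 0.0856
grasp_force: 3.0
clock: 13.02
eef_pos: [0.5123, -0.1376, 0.1136]
tool_rot: [0.857, 0.515, -0.001, -0.001]
ft_force: [-6.0, 3.3, 2.4]
grip_width: 0.0852
grasp_force: 2.8
pack_mid 0.91 [254.4 184.2] -0.009987207563027909 0.007816452587729422
flap_edge 0.95 [249.5 185. ] 0.02163102613437241 0.00473642694369378
tcp 0.02197921741048476 0.0019588313070983045
pack mask 0.6 423 [246.6, 190.1]
[[0.018, 0.062], [0.016, -0.001], [-0.031, 0.009], [-0.029, 0.071]]
```

```bash

python3 -m inch '[1.8,-0.9,0,0,0,0,100, 3.5,-1.9,0,0,0,0,100, 5.3,-2.8,0,0,0,0,100, 7,-3.7,0,0,0,0,100, 8.8,-4.7,0,0,0,0,100, 10.6,-5.6,0,0,0,0,100, 10.6,-5.6,0,0,0,0,100]'
python3 look.py j
```

```text
clock: 13.8
eef_pos: [0.5221, -0.1429, 0.1132]
tool_rot: [0.857, 0.515, -0.001, -0.002]
ft_force: [-4.7, 2.6, -0.0]
grip_width: 0.0852
grasp_force: 2.5
pack_mid 0.82 [250.  177.6] 0.014677934293369114 0.006723018126925813
pack_mid 0.48 [247.6 186.4] -0.007962097606049962 0.026118859579167205
flap_edge 0.97 [248.5 184.9] 0.023207123454031586 0.006833921950939702
flap_edge 0.34 [228.7 141.1] 0.19242772139696412 -0.02304955066795758
tcp 0.0335539348452821 0.001875375533400097
pack mask 0.85 497 [242.5, 188.2]
[[-0.026, 0.101], [0.061, 0.056], [0.026, -0.006], [-0.059, 0.042]]
```

```bash

python3 -m inch '[1.8,-0.9,0,0,0,0,100, 3.5,-1.9,0,0,0,0,100, 5.3,-2.8,0,0,0,0,100, 7,-3.7,0,0,0,0,100, 8.8,-4.7,0,0,0,0,100, 8.8,-4.7,0,0,0,0,100]'
python3 look.py k
```

```text
clock: 14.5
eef_pos: [0.5304, -0.1473, 0.1126]
tool_rot: [0.857, 0.515, -0.002, -0.002]
ft_force: [-6.7, 4.6, -0.1]
grip_width: 0.0852
grasp_force: 3.5
flap_edge 0.55 [249.6 184.7] 0.022401660165963656 0.004012505807095632
tcp 0.042333189460641074 0.001798246143884883
```

```bash
python3 - <<'E'
import cv2,numpy as np
a=[cv2.resize(cv2.imread(f"pics/{k}.png")[125:225,195:315],None,fx=3.3,fy=4,interpolation=2) for k in"jk"]
o=np.hstack(a);cv2.imwrite("pics/last.png",(255*(o/255.)**.5).astype(np.uint8))
E
```

```text
(no output)
```

View pics/last.png

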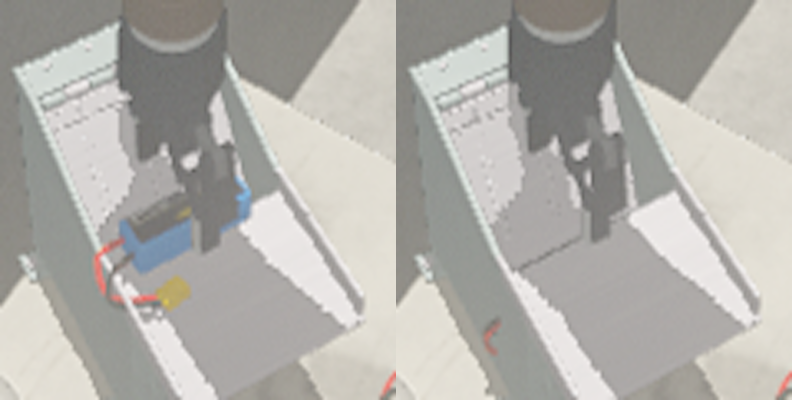

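Left crop (j): the pack is tipping at the sill. Right crop (k): the shelf is empty and the pack is through the opening. I'll draw back and then go up.

```bash

python3 -m inch '[-9,5,1,0,0,0,100, -22,12,2,0,0,0,100, -35,19,2,0,0,0,100, -48,25,2,0,0,0,100, -61,32,2,0,0,0,100, -75,40,2,0,0,0,100, -75,40,20,0,0,0,100, -75,40,50,0,0,0,100]'
python3 -m inch '[0,0,30,0,0,0,100, -15,20,60,0,0,0,100, -45,30,80,0,0,0,100, -75,40,80,0,0,0,100, -100,50,80,0,0,0,100, -120,60,80,0,0,0,100, -120,60,80,0,0,0,100, -120,60,80,0,0,0,100]'
python3 - <<'E'
from h import *
for c in("top","scene"):
  cv2.imwrite(f"pics/end_{c}.png",bot.camera(c))
  for n,p in(("flap_edge",(.004,0,.001)),("pack_mid",(0,0,-.1))):
    print(c,n,np.round(proj(c,w(*p)),1),[(np.round(d["uv"],1),round(d["confidence"],2)) for d in bot.spot_point(c,n)[:3]])
a,b=cv2.imread("pics/top0.png"),cv2.imread("pics/end_top.png")
d=cv2.absdiff(a,b).max(2);print("flap region diff",d[125:185,265:325].mean(),d[125:185,265:325].max())
print(bot.get_obs()["ft_force"],bot.get_obs()["clock"])
E
```

```text
clock: 15.37
eef_pos: [0.4559, -0.108, 0.1622]
tool_rot: [0.857, 0.515, -0.002, -0.001]
ft_force: [0.2, -0.3, 1.1]
grip_width: 0.0855
grasp_force: 0.0
clock: 16.03
eef_pos: [0.3388, -0.0485, 0.2451]
tool_rot: [0.857, 0.516, 0.002, 0.002]
ft_force: [0.4, 0.0, -0.0]
grip_width: 0.0856
grasp_force: 0.0
top flap_edge [280.9 174.1] [(array([328. , 244.1]), 0.46)]
top pack_mid [278.2 179.1] []
scene flap_edge [254.4 182.2] [(array([256. , 186.2]), 0.59)]
scene pack_mid [255.2 207.7] []
flap region diff 6.058055555555556 11
[ 0.91646095 -0.18387294 -0.28573438] 16.3333
```

```bash
python3 -c "
from workcell import bot
print(bot.job_done())"
```

```text
the job is handed in; nothing more can be done
None
```

I pushed the pack through the held-open flap into the safe, drew back, and handed the job in at about 16 s. The last pictures show no pack in view and the flap area matching the starting picture (taken as shut); no score came back.

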